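# Weigh two look-alike pressing weights and press the glued pad with the heavier

## Robot

A 6-joint arm with a two-finger parallel gripper is mounted at the origin on the work surface. World frame = base frame: x ahead of the robot, y to its left, z up, the work surface at z = 0. Lengths are in m, angles in rad, forces in N, time in s.
With the tool pointing down it reaches from about 0.35 to 0.775 m from the base axis. Payload 7.3 kg.
Tool frame: the origin (TCP) lies midway between the tips of the shut fingers; the grasp point (between the pads) lies 19 mm behind it (robot.tcp_to_grasp is the distance from the TCP to the grasp point, in m); z points along the fingers, y is the line along which they close (so a half turn about z gives the same grasp; the last joint's range is limited). The gripper opens to 92 mm and grips with 3 to 60 N. Pads are 19 mm wide; open, the fingers measure 130 mm over their backs; the gripper's body (75 mm by 190 mm) begins 47 mm behind the grasp point.
Start: joints at [1.075, 0.342, 1.524, -0, 1.275, -0.146], TCP at [0.18, 0.493, 0.227] pointing down, gripper open.
Joint ranges: [-2.53, 2.53], [-0.77, 2.02], [0.04, 2.7], [-1, 4.14], [0.28, 2.66], [-3.11, 3.11]. Speed limits (rad/s): [2.57, 2.57, 3.14, 3.14, 3.14, 3.14].

## Interface

Orientations are given as [roll, pitch, yaw] about the fixed x, y, z axes, in that order (R = Rz(yaw) Ry(pitch) Rx(roll)).
In Python, from cell import readout, cams, ticket, robot gives the robot as it stands. The module is installed in compiled form; this text tells all that it offers.
- The arm moves only by the tool jog_arm, never from a script. Its argument "plan" is a list of rows, each a list of 5 numbers: the shift along the world's x, y, z each as a share of 0.08 m, from -1 to 1, then the turn about the world's z as a share of 90 degrees, from -1 to 1, then the opening, from -1 (shut) to 1 (fully open). A call has 1 to 12 rows; each row is the pose to reach, as a shift and turn from the pose commanded when the call began; what a row does not reach only later rows make up. A row lasts 1/10 s, in which the tool goes at most 50 mm and 8.59 degrees, less where a joint would pass 70% of its speed; a pose out of reach is approached as far as the arm can. A call with a number of a shift or a turn outside -1 to 1 is refused whole. A call with a gripper value outside its range is refused whole. The fingers move at their own pace and stop on an object; "squeeze" is the grip in N (left out, the last holds). Time passes only in rows, so rows that repeat a pose let the fingers close. It gives the time, the measured TCP pose, the force, the opening and the grip force at its end, in the units of the state.
- readout.observe(): the state, without advancing time (a new reading comes with each control period).
- cams.read_camera(name): name is "side" or "top"; returns the picture (384x512x3 uint8, blue, green, red); there is no depth.
- cams.calibration(name): a dict with "K" (3x3 intrinsics, pixels), "world_from_camera" (4x4, takes a point from camera to world coordinates). Camera axes: x right, y down, z forward; pixel columns grow to the right and rows downward; lengths in m; the calibration is good to about 2 mm. A picture is of the moment at which its call begins. calibration takes no time and is no camera call.
- ticket.hand_in(): hands the job in; it is judged then, once.
The state is a dict: "time": time; "qpos": joint angles; "qvel": joint speeds; "joint_efforts": joint torques, N m; "tool_pos": TCP position; "tool_rot": TCP orientation; "contact_force": force on the tool from outside, world axes, zero at the start; "torque": the same for the moment, N m; "opening": finger opening in m; "grip_force": force on a finger pad.
Only numpy, scipy, OpenCV 4.12 (cv2) and the standard library are available. Lean on these libraries where they do the work, as an engineer would, in place of code of your own. Each camera call takes 0.05 s, during which the arm holds its last target. There are 200 camera calls.

## Task

Set the two look-alike pressing weights from the cutting mat on the two plates of the balance, one on each, gently and without dropping them, let go and see which side drops. Take the one on the dropped side and lay it gently, flat on the card in the gluing jig, its long side snug along the long fence and its end snug against the short fence; leave the lighter one on its plate. The third weight, off the mat behind the balance, is not in use: leave it, the jar, the glue bottle and the pens where they are.

Things in the scene. Friction and masses are not known exactly. Their poses are not given: they have to be found in the camera images.
- weight_1: pressing weight: a blue cloth-covered box with red ends, 130 (own x) x 50 (own y) x 48 mm high, origin at the centre of its underside. Filled by hand: it looks just like the others but weighs anything from 200 to 480 g. Starts on the cutting mat, to be weighed
- weight_2: pressing weight: a blue cloth-covered box with red ends, 130 (own x) x 50 (own y) x 48 mm high, origin at the centre of its underside. Filled by hand: it looks just like the others but weighs anything from 200 to 480 g. Starts on the cutting mat, to be weighed
- weight_3: pressing weight: a blue cloth-covered box with red ends, 130 (own x) x 50 (own y) x 48 mm high, origin at the centre of its underside. The third one, not in use: it lies on the bare desk behind the balance and stays there
- beam (a joint): tilt of the balance's beam, rad: 0 level, positive = left (+y end) plate up and right plate down, stops at -0.13 and 0.13. The pivot turns almost freely and has no spring: a difference over 3 g takes it right over to a stop (in 1 or 2 s, slower if under 10 g); with less the side loaded first stays down, and that one counts; empty it stays where it is left
- plate_left_top (a point): centre of the top face of the left plate (+y end of the beam): flat round steel plate, 160 mm across, 5 mm thick, 125 mm from the pivot. It stays level and rises or sinks by up to 16 mm; with the beam level its top is 145 mm above the table
- plate_right_top (a point): centre of the top face of the right plate (-y end of the beam): flat round steel plate, 160 mm across, 5 mm thick, 125 mm from the pivot. It stays level and rises or sinks by up to 16 mm; with the beam level its top is 145 mm above the table
- balance: fixed two-plate counter balance, green base 105 x 300 mm, two green cheeks 116 mm and a white dial 141 mm high in the middle; origin under its centre on the table, beam along its own y. Plates overhang the base's ends; each plate's edge is 45 mm from the middle of the beam
- jig: fixed gluing jig: plywood board 225 (own x) x 235 (own y) x 18 mm, origin under its middle on the table; on it a fixed stack of white card, top 38 mm above the table. Two wooden fences 22 mm thick, tops 12 mm above the card: the long one along own y, inner face at own x = +80 mm; the short one along own x, inner face at own y = +95 mm
- corner (a point): inner corner of the jig where the faces of both fences meet, at the height of the card's top; axes as the jig's, the card lies to its -x and -y
- berth (a point): where the weight's origin lies when it is home: on the card's top, 25 mm from the long fence and 65 mm from the short one; the weight's long axis then runs along the jig's own y
- mat: green cutting mat with a pale grid, 300 (own x) x 220 (own y) mm, under 1 mm thick, origin at its centre
- glue: white glue bottle with orange cap, 54 mm across, 135 mm high, origin under its centre
- jar: open glass jar, 76 mm across, 85 mm high, origin under its centre
- pen_1: blue pen lying in front of the balance, about 140 mm long, 12 mm thick, along own x
- pen_2: green pen lying in front of the balance, about 140 mm long, 12 mm thick, along own x
Mind the look-alikes: they are no part of the job. Leave any green or turquoise look-alike of the weight_2 alone.

How it is judged:
On the way, in this order (a step that is already met when the one before it is completed fails the run):
1. the two weights from the mat stand on opposite plates, let go, and the balance has gone right over to one side ((((horizontal distance between weight_1 and plate_left_top below 0.045 m and z of weight_1 in the frame of plate_left_top between -0.004 and 0.008 m) and (horizontal distance between weight_2 and plate_right_top below 0.045 m and z of weight_2 in the frame of plate_right_top between -0.004 and 0.008 m)) or ((horizontal distance between weight_2 and plate_left_top below 0.045 m and z of weight_2 in the frame of plate_left_top between -0.004 and 0.008 m) and (horizontal distance between weight_1 and plate_right_top below 0.045 m and z of weight_1 in the frame of plate_right_top between -0.004 and 0.008 m))) and (value of joint beam above 0.09 rad or value of joint beam below -0.09 rad) and contact force between the fingers and weight_1 below 0.1 N and contact force between the fingers and weight_2 below 0.1 N and contact force between the fingers and weight_3 below 0.1 N and linear speed of each of weight_1, weight_2, weight_3 below 0.02 m/s), for 0.4 s.
2. the weight on the dropped side is gripped and lifted off, so that the beam swings back past level (under the other one, still on its plate) (((contact force between the fingers and weight_1 above 0.5 N and contact force between the fingers and weight_2 below 0.1 N and ((horizontal distance between weight_2 and plate_left_top below 0.045 m and z of weight_2 in the frame of plate_left_top between -0.004 and 0.008 m) or (horizontal distance between weight_2 and plate_right_top below 0.045 m and z of weight_2 in the frame of plate_right_top between -0.004 and 0.008 m))) or (contact force between the fingers and weight_2 above 0.5 N and contact force between the fingers and weight_1 below 0.1 N and ((horizontal distance between weight_1 and plate_left_top below 0.045 m and z of weight_1 in the frame of plate_left_top between -0.004 and 0.008 m) or (horizontal distance between weight_1 and plate_right_top below 0.045 m and z of weight_1 in the frame of plate_right_top between -0.004 and 0.008 m)))) and value of joint beam between -0.06 and 0.06 rad).
At the end, for the whole second after the job is handed in: Heavier of the two flat on the card in the jig, within 3 mm of both fences and 0.03 rad of parallel; lighter on a plate of the balance, middle within 45 mm of the plate's; third weight moved under 20 mm; all released and at rest ((((x of weight_1 in the frame of berth between -0.003 and 0.003 m and y of weight_1 in the frame of berth between -0.003 and 0.003 m and z of weight_1 in the frame of berth between -0.004 and 0.005 m and angle between the x axis of weight_1 and the y axis of jig, either way round below 0.03 rad) and ((horizontal distance between weight_2 and plate_left_top below 0.045 m and z of weight_2 in the frame of plate_left_top between -0.004 and 0.008 m) or (horizontal distance between weight_2 and plate_right_top below 0.045 m and z of weight_2 in the frame of plate_right_top between -0.004 and 0.008 m))) or ((x of weight_2 in the frame of berth between -0.003 and 0.003 m and y of weight_2 in the frame of berth between -0.003 and 0.003 m and z of weight_2 in the frame of berth between -0.004 and 0.005 m and angle between the x axis of weight_2 and the y axis of jig, either way round below 0.03 rad) and ((horizontal distance between weight_1 and plate_left_top below 0.045 m and z of weight_1 in the frame of plate_left_top between -0.004 and 0.008 m) or (horizontal distance between weight_1 and plate_right_top below 0.045 m and z of weight_1 in the frame of plate_right_top between -0.004 and 0.008 m)))) and distance of weight_3 from where it was at the start of the episode below 0.02 m and contact force between the fingers and weight_1 below 0.1 N and contact force between the fingers and weight_2 below 0.1 N and contact force between the fingers and weight_3 below 0.1 N and linear speed of each of weight_1, weight_2, weight_3 below 0.02 m/s); the robot touches nothing.
It fails at once if a weight is dropped: moving faster than 0.7 m/s within 25 mm above a plate of the balance or the card ((linear speed of weight_1 above 0.7 m/s and horizontal distance between weight_1 and plate_left_top below 0.07 m and z of weight_1 in the frame of plate_left_top between -0.005 and 0.025 m) or (linear speed of weight_1 above 0.7 m/s and horizontal distance between weight_1 and plate_right_top below 0.07 m and z of weight_1 in the frame of plate_right_top between -0.005 and 0.025 m) or (linear speed of weight_1 above 0.7 m/s and horizontal distance between weight_1 and berth below 0.07 m and z of weight_1 in the frame of berth between -0.005 and 0.025 m) or (linear speed of weight_2 above 0.7 m/s and horizontal distance between weight_2 and plate_left_top below 0.07 m and z of weight_2 in the frame of plate_left_top between -0.005 and 0.025 m) or (linear speed of weight_2 above 0.7 m/s and horizontal distance between weight_2 and plate_right_top below 0.07 m and z of weight_2 in the frame of plate_right_top between -0.005 and 0.025 m) or (linear speed of weight_2 above 0.7 m/s and horizontal distance between weight_2 and berth below 0.07 m and z of weight_2 in the frame of berth between -0.005 and 0.025 m)).
It fails at once if something else on the desk (the third weight, glue, jar, pens) is shifted by more than 30 mm (distance of any of weight_3, glue, jar, pen_1, pen_2 from where it was at the start of the episode above 0.03 m).
It also fails if it takes over 72 s, if anything falls off the work surface, if the arm or the gripper's body presses on something with over 40 N, if the wrist force passes 120 N, or if a joint passes its speed limit or range.

## Working session

There is one attempt and no reset: what is moved stays moved. The work goes in short steps, Python scripts to look and compute and a tool call to move; the robot and the scene stay as the last step left them, time stands still between calls to the robot, and variables do not carry over. Pictures are saved under pics/ and viewed, at most 10 in all, crops included, and the job is handed in when it is done.

Besides the shell and the picture viewer there is one more tool, called after "Call:" by a JSON object that holds its "fn" and its "kwargs", one argument or row to a line. jog_arm: Moves the arm, as the interface text tells. Shift numbers are shares of 0.08 m and turn numbers shares of 90 degrees, none past 1 either way. Its arguments: {"type":"object","properties":{"plan":{"type":"array"},"squeeze":{"type":"number"}},"required":["plan"]}

```bash
mkdir -p pics; python3 - <<'E'
from cell import readout,cams,robot
import cv2,numpy as np
s=readout.observe();print(s)
for n in("top","side"):
    im=cams.read_camera(n);cv2.imwrite(f"pics/{n}0.png",im);c=cams.calibration(n);print(n,c["K"],np.round(c["world_from_camera"],4))
E
```

```text
{'time': 0.0, 'qpos': array([ 1.07501597e+00,  3.42732227e-01,  1.52500056e+00, -1.46576250e-05,
        1.27538047e+00, -1.46009852e-01]), 'qvel': array([ 2.47570000e-03, -1.63533870e-03, -8.15639994e-04, -4.96020045e-04,
       -1.13907160e-03, -2.98615627e-05]), 'joint_efforts': array([-1.30177123e-03, -4.31227720e+01, -2.44212806e+01,  7.16271345e-02,
        5.60293312e-02, -1.40899874e-04]), 'tool_pos': array([0.17970654, 0.49286533, 0.22604577]), 'tool_rot': array([-3.14008619e+00, -2.07368378e-04,  2.79182627e+00]), 'contact_force': array([ 0.8151056 , -0.05607392,  0.06225759]), 'torque': array([-0.0064144 , -0.00437418,  0.06929786]), 'grip_force': 0.0, 'opening': 0.09188726361619888}
top [[498.84294455   0.         251.42173064]
 [  0.         498.84294455 182.48474957]
 [  0.           0.           1.        ]] [[ 0.0133 -0.9992  0.0385  0.5017]
 [-0.9999 -0.0136 -0.0062 -0.0486]
 [ 0.0067 -0.0384 -0.9992  1.6393]
 [ 0.      0.      0.      1.    ]]
side [[398.78723663   0.         260.03165699]
 [  0.         398.78723663 188.82054222]
 [  0.           0.           1.        ]] [[ 0.6964 -0.4913  0.5232 -0.0644]
 [-0.7174 -0.4556  0.527  -0.6902]
 [-0.0205 -0.7423 -0.6697  0.9239]
 [ 0.      0.      0.      1.    ]]
```

View pics/top0.png

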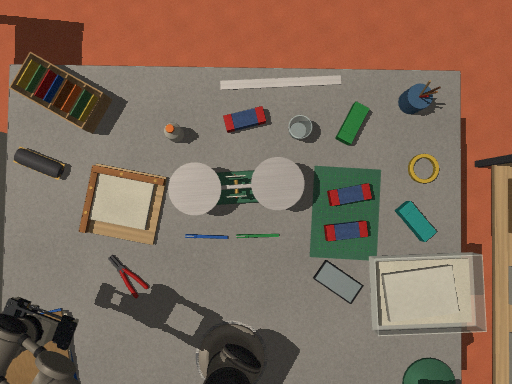

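View pics/side0.png

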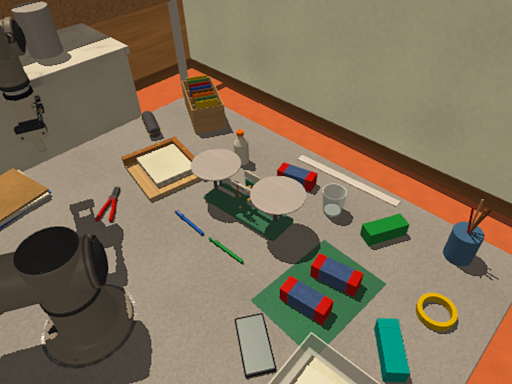

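The top view shows the mat weights at about (350,194) and (346,231), the plates at (195,189) and (278,183), the jig around (122,204), and the third weight at (245,119).

```bash
cat > h.py <<'E'
from cell import readout,cams
import cv2,numpy as np
def ray(n,uv,z):
    c=cams.calibration(n);T=c["world_from_camera"]
    d=T[:3,:3]@np.linalg.solve(c["K"],[uv[0],uv[1],1]);p=T[:3,3]
    return (p+d*(z-p[2])/d[2])
def weights(im,zs=(0.024,)*9,amin=300):
    h=cv2.cvtColor(im,cv2.COLOR_BGR2HSV);H,S,V=cv2.split(h)
    red=((H<6)|(H>174))&(S>190);blue=(H>105)&(H<130)&(S>70)
    m=((red|blue)*255).astype(np.uint8);m=cv2.morphologyEx(m,cv2.MORPH_CLOSE,np.ones((3,3)))
    out=[]
    for c in cv2.findContours(m,0,1)[0]:
        if cv2.contourArea(c)<amin: continue
        q=np.zeros_like(m);cv2.drawContours(q,[c],-1,255,-1)
        fr=(red&(q>0)).sum()/(q>0).sum()
        if .2<fr<.75: out.append((c,cv2.minAreaRect(c),round(fr,2)))
    return out
def wpose(r,z):
    b=cv2.boxPoints(r);P=np.array([ray("top",p,z) for p in b])[:,:2]
    e=[P[1]-P[0],P[2]-P[1]];L=max(e,key=np.linalg.norm)
    return P.mean(0),np.degrees(np.arctan2(L[1],L[0]))%180,[np.linalg.norm(x) for x in e]
E
python3 - <<'E'
from h import *
im=cv2.imread("pics/top0.png")
for c,r,f in weights(im):
    if r[0][1]<300: print(np.round(r[0],1),f,[np.round(x,3) for x in wpose(r,.024)])
h=cv2.cvtColor(im,cv2.COLOR_BGR2HSV)
m=((h[...,1]<45)&(h[...,2]>165)).astype(np.uint8)*255
for c in cv2.findContours(m,0,1)[0]:
    if cv2.contourArea(c)>1000: 
        r=cv2.minAreaRect(c);print("pale",np.round(r[0],1),np.round(r[1],1),r[2],cv2.contourArea(c),[np.round(ray("top",r[0],z),3) for z in(.038,.145)])
cv2.imwrite("pics/jig.png",cv2.resize(im[150:260,65:180],None,fx=5,fy=5,interpolation=cv2.INTER_CUBIC))
for p in [(195,189),(278,183)]: print(h[p[1],p[0]])
E
```

```text
[345.6 230.4] 0.4 [array([ 0.413, -0.365]), np.float64(97.428), array([0.137, 0.051])]
[349.1 194.4] 0.4 [array([ 0.53 , -0.376]), np.float64(101.37), array([0.137, 0.05 ])]
[244.5 118.9] 0.34 [array([ 0.771, -0.033]), np.float64(104.955), array([0.13 , 0.056])]
[49.  86.2] 0.45 [array([0.869, 0.604]), np.float64(151.299), array([0.096, 0.058])]
pale [421.2 293.8] [48.1 69.2] 81.63410949707031 3164.5 [array([ 0.215, -0.605,  0.038]), array([ 0.234, -0.568,  0.145])]
pale [194.  188.5] [51. 52.] 90.0 2093.5 [array([0.542, 0.125, 0.038]), array([0.539, 0.114, 0.145])]
[ 17  30 181]
[ 17  28 164]
```

View pics/jig.png

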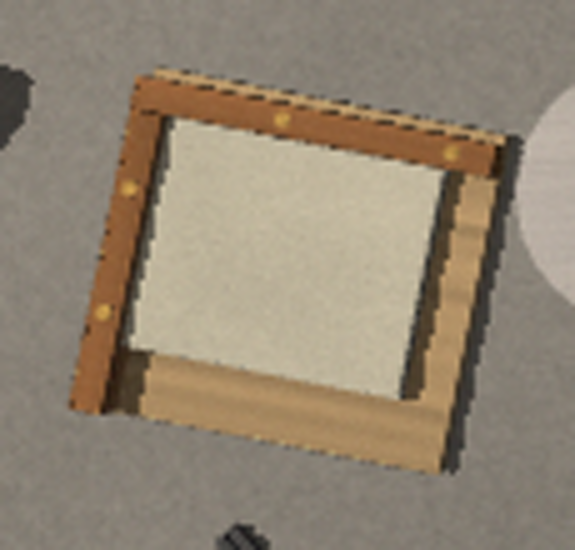

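The crop confirms the long fence runs along the top of the jig (+x side) and the short one along the left (+y side). That puts the jig's yaw at about -11 deg.

```bash
python3 - <<'E'
from h import *
im=cv2.imread("pics/top0.png");s=5
cr=cv2.resize(im[150:260,65:180],None,fx=s,fy=s,interpolation=cv2.INTER_CUBIC)
h=cv2.cvtColor(cr,cv2.COLOR_BGR2HSV)
for p in [(230,105),(120,230),(150,230),(300,250),(300,400),(330,160)]: print(p,h[p[1],p[0]])
m=((h[...,0]<17)&(h[...,1]>125)&(h[...,2]>80)).astype(np.uint8)
f=lambda u,v:ray("top",((u+.5)/s-.5+65,(v+.5)/s-.5+150),.05)[:2]
# per column/row: lower edge of the long fence, right edge of the short
A=np.array([f(u,60+np.where(m[60:200,u])[0].max()) for u in range(190,480,5)])
B=np.array([f(60+np.where(m[v,60:200])[0].max(),v) for v in range(150,390,5)])
C=np.array([f(u,60+np.where(m[60:200,u])[0].min()) for u in range(190,480,5)])
D=np.array([f(60+np.where(m[v,60:200])[0].min(),v) for v in range(150,390,5)])
L=[]
for P in(A,C,B,D):
    l=cv2.fitLine(P.astype(np.float32),cv2.DIST_HUBER,0,1e-4,1e-4).ravel();L.append(l)
    print(np.round(l,3),np.degrees(np.arctan2(l[1],l[0]))%180)
def X(a,b):
    t=np.linalg.solve(np.c_[a[:2],-b[:2]],b[2:]-a[2:]);return a[2:]+t[0]*a[:2]
print("inner corner",X(L[0],L[2]),"outer",X(L[1],L[3]))
# plates
h=cv2.cvtColor(im,cv2.COLOR_BGR2HSV)
m=((h[...,1]<50)&(h[...,2]>150)).astype(np.uint8)*255
m=cv2.morphologyEx(m,cv2.MORPH_OPEN,np.ones((7,7)))
for c in cv2.findContours(m,0,1)[0]:
    (x,y),r=cv2.minEnclosingCircle(c)
    if 20<r<32: print("plate",x,y,r,[(z,np.round(ray("top",(x,y),z),3)) for z in(.129,.161)],r*1.5/498)
E
```

```text
(230, 105) [ 13 157 146]
(120, 230) [ 13 153 142]
(150, 230) [21 46 89]
(300, 250) [ 21  48 190]
(300, 400) [ 17 108 177]
(330, 160) [ 22  47 194]
[0.182 0.983 0.562 0.281] 79.505745
[0.183 0.983 0.596 0.351] 79.47009
[ 0.984 -0.177  0.49   0.451] 169.81389
[ 0.984 -0.177  0.493  0.471] 169.78401
inner corner [0.5899446 0.4335637] outer [0.613803   0.44893748]
plate 124.62871551513672 210.06436157226562 22.75325584411621 [(0.129, array([0.471, 0.324, 0.129])), (0.161, array([0.472, 0.316, 0.161]))] 0.06853390314492834
plate 194.16336059570312 188.43980407714844 26.734661102294922 [(0.129, array([0.539, 0.115, 0.129])), (0.161, array([0.539, 0.112, 0.161]))] 0.08052608765751483
plate 277.0625 183.0 26.591995239257812 [(0.129, array([ 0.559, -0.136,  0.129])), (0.161, array([ 0.558, -0.134,  0.161]))] 0.08009637120258377
```

Left plate centre is (0.539, 0.114) and right is (0.559, -0.135). They are 0.250 m apart, which matches the given size. The jig's y axis is at about 79.6° and the berth at about (0.553, 0.373). Now I'll move toward the front mat weight at (0.413, -0.365).

Call:
{"fn": "jog_arm", "kwargs": {
  "plan": [
    [0.5,-0.5,0,-0.09,1],
    [0.9,-1,0,-0.18,1],
    [0.9,-1,0,-0.18,1]
  ],
  "squeeze": 25
}}

```text
time: 0.4
tool_pos: [0.254, 0.4101, 0.2263]
tool_rot: [-3.14, 0.001, 2.502]
contact_force: [0.0, 0.3, 0.1]
opening: 0.0918
grip_force: 0.0
```

Call:
{"fn": "jog_arm", "kwargs": {
  "plan": [
    [0.5,-0.5,0,-0.09,1],
    [0.9,-1,0,-0.18,1],
    [0.9,-1,0,-0.18,1]
  ]
}}

```text
time: 0.7
tool_pos: [0.3262, 0.3305, 0.2265]
tool_rot: [-3.141, 0.001, 2.22]
contact_force: [0.3, -0.2, -0.6]
opening: 0.0918
grip_force: 0.0
```

Call:
{"fn": "jog_arm", "kwargs": {
  "plan": [
    [0.5,-0.5,0,-0.09,1],
    [0.9,-1,0,-0.17,1],
    [0.9,-1,0,-0.17,1]
  ]
}}

```text
time: 1.0
tool_pos: [0.3982, 0.2509, 0.2265]
tool_rot: [3.141, 0.001, 1.955]
contact_force: [-0.4, 0.6, -0.6]
opening: 0.0921
grip_force: 0.0
```

Call:
{"fn": "jog_arm", "kwargs": {
  "plan": [
    [0.5,-0.5,0,-0.09,1],
    [0.9,-1,0,-0.17,1],
    [0.9,-1,0,-0.17,1]
  ]
}}

```text
time: 1.3
tool_pos: [0.4702, 0.1711, 0.2264]
tool_rot: [3.141, 0.001, 1.689]
contact_force: [-1.1, 0.2, -0.3]
opening: 0.0918
grip_force: 0.0
```

Call:
{"fn": "jog_arm", "kwargs": {
  "plan": [
    [0,-0.5,0,0,1],
    [0,-1,0,0,1]
  ]
}}

```text
time: 1.5
tool_pos: [0.4674, 0.094, 0.2263]
tool_rot: [-3.141, -0.001, 1.698]
contact_force: [0.3, 0.2, -0.1]
opening: 0.0918
grip_force: 0.0
```

Call:
{"fn": "jog_arm", "kwargs": {
  "plan": [
    [0,-0.5,0,0,1],
    [0,-1,0,0,1]
  ]
}}

```text
time: 1.7
tool_pos: [0.4674, 0.0136, 0.2266]
tool_rot: [-3.141, -0.001, 1.697]
contact_force: [1.0, 0.1, -0.1]
opening: 0.092
grip_force: 0.0
```

Call:
{"fn": "jog_arm", "kwargs": {
  "plan": [
    [0,-0.5,0,0,1],
    [0,-1,0,0,1]
  ]
}}

```text
time: 1.9
tool_pos: [0.4677, -0.0665, 0.2267]
tool_rot: [3.142, -0.001, 1.697]
contact_force: [0.6, 0.1, -0.4]
opening: 0.0918
grip_force: 0.0
```

Call:
{"fn": "jog_arm", "kwargs": {
  "plan": [
    [0,-0.5,0,0,1],
    [0,-1,0,0,1]
  ]
}}

```text
time: 2.1
tool_pos: [0.468, -0.1465, 0.2267]
tool_rot: [3.141, -0.001, 1.697]
contact_force: [0.5, 0.3, -0.9]
opening: 0.092
grip_force: 0.0
```

Call:
{"fn": "jog_arm", "kwargs": {
  "plan": [
    [0,-0.5,0,0,1],
    [0,-1,0,0,1]
  ]
}}

```text
time: 2.3
tool_pos: [0.4683, -0.2265, 0.2266]
tool_rot: [3.141, -0.001, 1.697]
contact_force: [0.2, 0.6, -0.8]
opening: 0.0917
grip_force: 0.0
```

Call:
{"fn": "jog_arm", "kwargs": {
  "plan": [
    [0,-0.5,0,0,1],
    [-0.3,-1,0,0,1],
    [-0.3,-1,0,0,1]
  ]
}}

```text
time: 2.6
tool_pos: [0.4426, -0.3094, 0.226]
tool_rot: [-3.14, -0.0, 1.692]
contact_force: [0.4, 0.7, -0.1]
opening: 0.0918
grip_force: 0.0
```

Call:
{"fn": "jog_arm", "kwargs": {
  "plan": [
    [-0.39,-0.72,0,0,1],
    [-0.39,-0.72,0,0,1],
    [-0.39,-0.72,-0.5,0,1],
    [-0.39,-0.72,-1,0,1],
    [-0.39,-0.72,-1,0,1]
  ]
}}

```text
time: 3.1
tool_pos: [0.4114, -0.3603, 0.142]
tool_rot: [-3.136, -0.01, 1.695]
contact_force: [-0.6, 0.4, -0.7]
opening: 0.0918
grip_force: 0.0
```

Call:
{"fn": "jog_arm", "kwargs": {
  "plan": [
    [0,0,-0.4,0,1],
    [0,0,-0.8,0,1],
    [0,0,-0.8,0,1]
  ]
}}

```text
time: 3.4
tool_pos: [0.4124, -0.3619, 0.081]
tool_rot: [-3.139, -0.005, 1.694]
contact_force: [-0.8, -0.2, -0.6]
opening: 0.0915
grip_force: 0.0
```

Call:
{"fn": "jog_arm", "kwargs": {
  "plan": [
    [0,0,-0.4,0,1],
    [0,0,-0.75,0,1],
    [0,0,-0.75,0,1],
    [0,0,-0.75,0,1]
  ]
}}

```text
time: 3.8
tool_pos: [0.4139, -0.3648, 0.0249]
tool_rot: [3.14, 0.002, 1.693]
contact_force: [-0.1, -0.3, -0.3]
opening: 0.0921
grip_force: 0.0
```

Call:
{"fn": "jog_arm", "kwargs": {
  "plan": [
    [0,0,0,0,-1],
    [0,0,0,0,-1],
    [0,0,0,0,-1],
    [0,0,0,0,-1],
    [0,0,0,0,-1],
    [0,0,0,0,-1],
    [0,0,0,0,-1]
  ],
  "squeeze": 25
}}

```text
time: 4.5
tool_pos: [0.4129, -0.3645, 0.0229]
tool_rot: [3.141, 0.0, 1.692]
contact_force: [0.5, 1.2, 1.6]
opening: 0.0501
grip_force: 25.0
```

Weight gripped (opening 50.1 mm). I'll lift it and carry it to the left plate.

Call:
{"fn": "jog_arm", "kwargs": {
  "plan": [
    [0,0,0.2,0,-1],
    [0,0,0.6,0,-1],
    [0,0,1,0,-1],
    [0,0,1,0,-1]
  ]
}}

```text
time: 4.9
tool_pos: [0.4142, -0.3661, 0.1063]
tool_rot: [3.138, 0.006, 1.692]
contact_force: [1.3, -0.6, -2.4]
opening: 0.0497
grip_force: 25.0
```

Call:
{"fn": "jog_arm", "kwargs": {
  "plan": [
    [0,0,0.4,0,-1],
    [0,0,0.8,0,-1],
    [0,0,1,0,-1],
    [0,0,1,0,-1]
  ]
}}

```text
time: 5.3
tool_pos: [0.4131, -0.3649, 0.1837]
tool_rot: [3.14, 0.002, 1.692]
contact_force: [0.2, -0.5, -3.0]
opening: 0.05
grip_force: 25.0
```

Call:
{"fn": "jog_arm", "kwargs": {
  "plan": [
    [0.1,0.3,0.2,0,-1],
    [0.26,0.65,0.4,0,-1],
    [0.26,1,0.5,0,-1]
  ]
}}

```text
time: 5.6
tool_pos: [0.434, -0.2833, 0.2213]
tool_rot: [-3.141, -0.002, 1.692]
contact_force: [0.1, 0.1, -2.3]
opening: 0.0499
grip_force: 25.0
```

Call:
{"fn": "jog_arm", "kwargs": {
  "plan": [
    [0.1,0.35,0,0,-1],
    [0.26,0.7,0,0,-1],
    [0.26,1,0,0,-1]
  ]
}}

```text
time: 5.9
tool_pos: [0.4544, -0.2025, 0.2203]
tool_rot: [-3.139, -0.002, 1.693]
contact_force: [0.4, 0.1, -2.3]
opening: 0.05
grip_force: 25.0
```

Call:
{"fn": "jog_arm", "kwargs": {
  "plan": [
    [0.1,0.35,0,0,-1],
    [0.26,0.7,0,0,-1],
    [0.26,1,0,0,-1]
  ]
}}

```text
time: 6.2
tool_pos: [0.4751, -0.1227, 0.2202]
tool_rot: [-3.139, -0.002, 1.693]
contact_force: [0.2, -0.3, -3.0]
opening: 0.0499
grip_force: 25.0
```

Call:
{"fn": "jog_arm", "kwargs": {
  "plan": [
    [0.1,0.35,0,0,-1],
    [0.26,0.7,0,0,-1],
    [0.26,1,0,0,-1]
  ]
}}

```text
time: 6.5
tool_pos: [0.4959, -0.0428, 0.2202]
tool_rot: [-3.139, -0.001, 1.693]
contact_force: [0.7, -0.4, -3.0]
opening: 0.0498
grip_force: 25.0
```

Call:
{"fn": "jog_arm", "kwargs": {
  "plan": [
    [0.1,0.35,0,0,-1],
    [0.26,0.7,0,0,-1],
    [0.26,1,0,0,-1]
  ]
}}

```text
time: 6.8
tool_pos: [0.5167, 0.037, 0.22]
tool_rot: [-3.138, -0.001, 1.693]
contact_force: [0.6, -0.1, -2.9]
opening: 0.0498
grip_force: 25.0
```

Call:
{"fn": "jog_arm", "kwargs": {
  "plan": [
    [0.1,0.35,0,0,-1],
    [0.26,0.7,0,0,-1],
    [0.26,1,0,0,-1],
    [0.26,1,0,0,-1],
    [0.26,1,0,0,-1],
    [0.26,1,0,0,-1]
  ]
}}

```text
time: 7.4
tool_pos: [0.537, 0.1148, 0.2214]
tool_rot: [-3.139, 0.0, 1.692]
contact_force: [-1.1, 1.6, -3.3]
opening: 0.0497
grip_force: 25.0
```

```bash
python3 - <<'E'
from h import *
cv2.imwrite("pics/side1.png",cams.read_camera("side"))
E
```

```text
(no output)
```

View pics/side1.png

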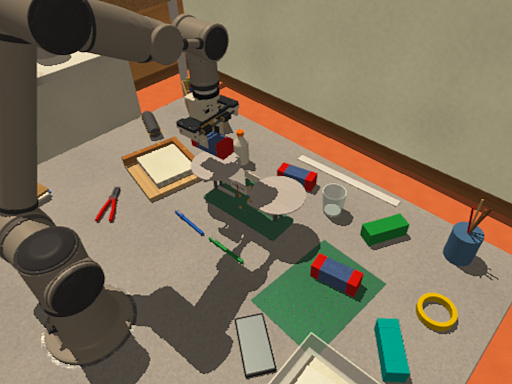

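The weight hangs level over the left plate, around pixel (215,148). I'll lower it slowly.

Call:
{"fn": "jog_arm", "kwargs": {
  "plan": [
    [0,0,-0.15,0,-1],
    [0,0,-0.3,0,-1],
    [0,0,-0.4,0,-1],
    [0,0,-0.48,0,-1],
    [0,0,-0.55,0,-1],
    [0,0,-0.6,0,-1],
    [0,0,-0.65,0,-1],
    [0,0,-0.7,0,-1],
    [0,0,-0.75,0,-1],
    [0,0,-0.8,0,-1],
    [0,0,-0.82,0,-1],
    [0,0,-0.82,0,-1]
  ]
}}

```text
time: 8.65
tool_pos: [0.5374, 0.1156, 0.1569]
tool_rot: [-3.141, -0.0, 1.692]
contact_force: [-0.5, -0.6, -3.0]
opening: 0.0502
grip_force: 25.0
```

Call:
{"fn": "jog_arm", "kwargs": {
  "plan": [
    [0,0,-0.01,0,-1],
    [0,0,-0.01,0,-1],
    [0,0,-0.02,0,-1],
    [0,0,-0.02,0,-1]
  ]
}}

```text
time: 9.05
tool_pos: [0.5375, 0.1156, 0.1555]
tool_rot: [3.142, 0.0, 1.692]
contact_force: [0.5, 0.4, -3.1]
opening: 0.0499
grip_force: 25.0
```

Call:
{"fn": "jog_arm", "kwargs": {
  "plan": [
    [0,0,-0.01,0,-1],
    [0,0,-0.02,0,-1],
    [0,0,-0.03,0,-1],
    [0,0,-0.03,0,-1],
    [0,0,-0.03,0,-1]
  ]
}}

```text
time: 9.55
tool_pos: [0.5375, 0.1156, 0.1531]
tool_rot: [3.142, -0.0, 1.692]
contact_force: [0.5, 1.2, -3.2]
opening: 0.0495
grip_force: 25.0
```

Call:
{"fn": "jog_arm", "kwargs": {
  "plan": [
    [0,0,-0.01,0,-1],
    [0,0,-0.01,0,-1],
    [0,0,-0.015,0,-1],
    [0,0,-0.015,0,-1]
  ]
}}

```text
time: 9.95
tool_pos: [0.5375, 0.1156, 0.1519]
tool_rot: [3.142, 0.0, 1.692]
contact_force: [0.1, -1.0, -2.2]
opening: 0.0502
grip_force: 25.0
```

Call:
{"fn": "jog_arm", "kwargs": {
  "plan": [
    [0,0,-0.01,0,-1],
    [0,0,-0.015,0,-1],
    [0,0,-0.015,0,-1]
  ]
}}

```text
time: 10.25
tool_pos: [0.5376, 0.1156, 0.1516]
tool_rot: [3.141, 0.0, 1.692]
contact_force: [-2.0, -0.1, 5.4]
opening: 0.0499
grip_force: 25.0
```

Call:
{"fn": "jog_arm", "kwargs": {
  "plan": [
    [0,0,0,0,0.4],
    [0,0,0,0,0.6],
    [0,0,0,0,1],
    [0,0,0,0,1],
    [0,0,0,0,1]
  ]
}}

```text
time: 10.75
tool_pos: [0.5375, 0.1156, 0.1506]
tool_rot: [-3.142, -0.0, 1.692]
contact_force: [-0.4, 1.0, 0.9]
opening: 0.0852
grip_force: 0.0
```

Call:
{"fn": "jog_arm", "kwargs": {
  "plan": [
    [0,0,0.2,0,1],
    [0,0,0.6,0,1],
    [0,0,1,0,1],
    [0,0,1,0,1]
  ]
}}

```text
time: 11.15
tool_pos: [0.5397, 0.1158, 0.2353]
tool_rot: [3.133, 0.0, 1.692]
contact_force: [-0.1, 0.5, -0.9]
opening: 0.0916
grip_force: 0.0
```

Call:
{"fn": "jog_arm", "kwargs": {
  "plan": [
    [0,-0.5,0,0,1],
    [0,-1,0,0.05,1]
  ]
}}

```text
time: 11.35
tool_pos: [0.5373, 0.0356, 0.2304]
tool_rot: [3.142, 0.0, 1.775]
contact_force: [0.4, -0.1, 0.1]
opening: 0.0917
grip_force: 0.0
```

Call:
{"fn": "jog_arm", "kwargs": {
  "plan": [
    [0,-0.5,0,0,1],
    [0,-1,0,0,1]
  ]
}}

```text
time: 11.55
tool_pos: [0.5371, -0.0457, 0.2301]
tool_rot: [-3.141, -0.0, 1.771]
contact_force: [0.7, 0.0, -0.8]
opening: 0.0921
grip_force: 0.0
```

Call:
{"fn": "jog_arm", "kwargs": {
  "plan": [
    [0,-0.5,0,0,1],
    [0,-1,0,0,1]
  ]
}}

```text
time: 11.75
tool_pos: [0.5371, -0.1259, 0.2301]
tool_rot: [-3.141, -0.0, 1.771]
contact_force: [0.0, -0.6, 0.4]
opening: 0.0917
grip_force: 0.0
```

Call:
{"fn": "jog_arm", "kwargs": {
  "plan": [
    [0,-0.5,0,0,1],
    [0,-1,0,0,1]
  ]
}}

```text
time: 11.95
tool_pos: [0.5371, -0.2059, 0.2301]
tool_rot: [-3.141, -0.001, 1.771]
contact_force: [0.9, -0.2, 0.5]
opening: 0.0918
grip_force: 0.0
```

Call:
{"fn": "jog_arm", "kwargs": {
  "plan": [
    [0,-0.5,0,0,1],
    [0,-1,0,0,1]
  ]
}}

```text
time: 12.15
tool_pos: [0.5371, -0.2859, 0.23]
tool_rot: [-3.141, -0.001, 1.771]
contact_force: [-0.1, 0.2, 0.5]
opening: 0.0918
grip_force: 0.0
```

Call:
{"fn": "jog_arm", "kwargs": {
  "plan": [
    [0,-0.5,0,0,1],
    [-0.1,-1,0,0,1],
    [-0.1,-1,0,0,1],
    [-0.1,-1,0,0,1]
  ]
}}

```text
time: 12.55
tool_pos: [0.5289, -0.3649, 0.2295]
tool_rot: [-3.141, -0.002, 1.769]
contact_force: [-0.6, -0.5, 0.3]
opening: 0.0915
grip_force: 0.0
```

```bash
python3 - <<'E'
from h import *
im=cams.read_camera("top");cv2.imwrite("pics/top2.png",im)
im=cams.read_camera("side");cv2.imwrite("pics/side2.png",im)
print(readout.observe()["tool_pos"])
E
```

```text
[ 0.5296408  -0.36329687  0.23032525]
```

View pics/side2.png

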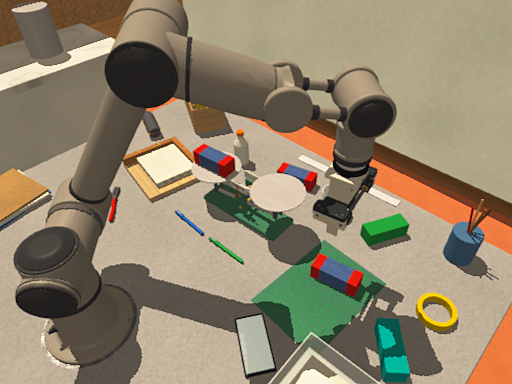

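The first weight sits on the left plate at (213,160), and the second is still on the mat at (337,273). I'll descend on the second.

Call:
{"fn": "jog_arm", "kwargs": {
  "plan": [
    [0,-0.15,0,0,1],
    [0,-0.15,-0.5,0,1],
    [0,-0.15,-1,0,1],
    [0,-0.15,-1,0,1]
  ]
}}

```text
time: 13.05
tool_pos: [0.5273, -0.3739, 0.1452]
tool_rot: [-3.135, -0.009, 1.772]
contact_force: [-1.4, -0.0, -0.4]
opening: 0.0918
grip_force: 0.0
```

Call:
{"fn": "jog_arm", "kwargs": {
  "plan": [
    [0,0,-0.4,0,1],
    [0,0,-0.8,0,1],
    [0,0,-0.8,0,1]
  ]
}}

```text
time: 13.35
tool_pos: [0.5284, -0.3749, 0.0844]
tool_rot: [-3.138, -0.005, 1.772]
contact_force: [-0.7, 1.1, -0.1]
opening: 0.0917
grip_force: 0.0
```

Call:
{"fn": "jog_arm", "kwargs": {
  "plan": [
    [0,0,-0.4,0,1],
    [0,0,-0.78,0,1],
    [0,0,-0.78,0,1],
    [0,0,-0.78,0,1]
  ]
}}

```text
time: 13.75
tool_pos: [0.5306, -0.3772, 0.0268]
tool_rot: [3.14, 0.002, 1.771]
contact_force: [-0.2, -0.8, 0.6]
opening: 0.0921
grip_force: 0.0
```

Call:
{"fn": "jog_arm", "kwargs": {
  "plan": [
    [0,0,0,0,-1],
    [0,0,0,0,-1],
    [0,0,0,0,-1],
    [0,0,0,0,-1],
    [0,0,0,0,-1],
    [0,0,0,0,-1],
    [0,0,0,0,-1]
  ],
  "squeeze": 25
}}

```text
time: 14.45
tool_pos: [0.5298, -0.3764, 0.0246]
tool_rot: [3.141, 0.0, 1.771]
contact_force: [0.8, 0.8, 0.4]
opening: 0.0496
grip_force: 25.0
```

Call:
{"fn": "jog_arm", "kwargs": {
  "plan": [
    [0,0,0.2,0,-1],
    [0,0,0.6,0,-1],
    [0,0,1,0,-1],
    [0,0,1,0,-1]
  ]
}}

```text
time: 14.85
tool_pos: [0.5313, -0.3781, 0.1087]
tool_rot: [3.137, 0.006, 1.771]
contact_force: [0.1, -0.7, -2.9]
opening: 0.0498
grip_force: 25.0
```

Call:
{"fn": "jog_arm", "kwargs": {
  "plan": [
    [0,0,0.4,0,-1],
    [0,0,0.8,0,-1],
    [0,0,1,0,-1],
    [0,0,1,0,-1]
  ]
}}

```text
time: 15.25
tool_pos: [0.5301, -0.3769, 0.1855]
tool_rot: [3.14, 0.002, 1.771]
contact_force: [0.5, -0.1, -2.3]
opening: 0.0496
grip_force: 25.0
```

Call:
{"fn": "jog_arm", "kwargs": {
  "plan": [
    [0,0.2,0.3,0,-1],
    [0.1,0.6,0.5,0,-1],
    [0.12,1,0.5,0,-1],
    [0.12,1,0.5,0,-1]
  ]
}}

```text
time: 15.65
tool_pos: [0.5389, -0.2922, 0.2223]
tool_rot: [-3.14, -0.004, 1.774]
contact_force: [-0.5, 0.4, -2.6]
opening: 0.0496
grip_force: 25.0
```

Call:
{"fn": "jog_arm", "kwargs": {
  "plan": [
    [0.1,0.35,0,0,-1],
    [0.12,0.7,0,0,-1],
    [0.12,1,0,0,-1]
  ]
}}

```text
time: 15.95
tool_pos: [0.548, -0.2152, 0.2214]
tool_rot: [-3.138, -0.003, 1.771]
contact_force: [0.3, -0.1, -2.4]
opening: 0.0498
grip_force: 25.0
```

Call:
{"fn": "jog_arm", "kwargs": {
  "plan": [
    [0.1,0.35,0,0,-1],
    [0.12,0.7,0,0,-1],
    [0.12,1,0,0,-1],
    [0.12,1,0,0,-1],
    [0.12,1,0,0,-1],
    [0.12,1,0,0,-1]
  ]
}}

```text
time: 16.55
tool_pos: [0.558, -0.1373, 0.2231]
tool_rot: [-3.14, -0.0, 1.77]
contact_force: [-0.2, 0.2, -2.1]
opening: 0.0495
grip_force: 25.0
```

Call:
{"fn": "jog_arm", "kwargs": {
  "plan": [
    [0,0,-0.1,0,-1],
    [0,0,-0.2,0,-1],
    [0,0,-0.28,0,-1],
    [0,0,-0.34,0,-1],
    [0,0,-0.38,0,-1],
    [0,0,-0.41,0,-1],
    [0,0,-0.43,0,-1],
    [0,0,-0.43,0,-1],
    [0,0,-0.43,0,-1]
  ]
}}

```text
time: 17.45
tool_pos: [0.5584, -0.1364, 0.1902]
tool_rot: [3.141, 0.0, 1.771]
contact_force: [-0.5, -0.2, -1.9]
opening: 0.0498
grip_force: 25.0
```

Call:
{"fn": "jog_arm", "kwargs": {
  "plan": [
    [0,0,-0.01,0,-1],
    [0,0,-0.01,0,-1],
    [0,0,-0.02,0,-1],
    [0,0,-0.02,0,-1]
  ]
}}

```text
time: 17.85
tool_pos: [0.5583, -0.1364, 0.1883]
tool_rot: [-3.142, -0.0, 1.771]
contact_force: [0.4, -0.2, -2.6]
opening: 0.0497
grip_force: 25.0
```

Call:
{"fn": "jog_arm", "kwargs": {
  "plan": [
    [0,0,-0.01,0,-1],
    [0,0,-0.02,0,-1],
    [0,0,-0.025,0,-1],
    [0,0,-0.025,0,-1],
    [0,0,-0.025,0,-1]
  ]
}}

```text
time: 18.35
tool_pos: [0.5583, -0.1364, 0.1863]
tool_rot: [3.142, -0.0, 1.771]
contact_force: [-0.2, 0.1, -2.0]
opening: 0.05
grip_force: 25.0
```

Call:
{"fn": "jog_arm", "kwargs": {
  "plan": [
    [0,0,-0.01,0,-1],
    [0,0,-0.015,0,-1],
    [0,0,-0.015,0,-1],
    [0,0,-0.015,0,-1]
  ]
}}

```text
time: 18.75
tool_pos: [0.5584, -0.1364, 0.1854]
tool_rot: [3.141, 0.0, 1.771]
contact_force: [-0.7, 0.1, 0.0]
opening: 0.0496
grip_force: 25.0
```

Contact. I'll release it and watch.

Call:
{"fn": "jog_arm", "kwargs": {
  "plan": [
    [0,0,0,0,0.4],
    [0,0,0,0,0.6],
    [0,0,0,0,1],
    [0,0,0,0,1],
    [0,0,0,0,1],
    [0,0,0,0,1]
  ]
}}

```text
time: 19.35
tool_pos: [0.5583, -0.1364, 0.1851]
tool_rot: [3.141, 0.0, 1.771]
contact_force: [-0.2, -0.1, -0.1]
opening: 0.0906
grip_force: 0.0
```

Call:
{"fn": "jog_arm", "kwargs": {
  "plan": [
    [0,0,0.2,0,1],
    [0,0,0.6,0,1],
    [0,0,1,0,1],
    [0,0,1,0,1]
  ]
}}

```text
time: 19.75
tool_pos: [0.5602, -0.137, 0.27]
tool_rot: [3.134, 0.005, 1.771]
contact_force: [-0.5, 0.1, 0.4]
opening: 0.0918
grip_force: 0.0
```

Call:
{"fn": "jog_arm", "kwargs": {
  "plan": [
    [-0.5,0,0,0,1],
    [-1,0,0,0,1],
    [-1,0,0,0,1]
  ]
}}

```text
time: 20.05
tool_pos: [0.474, -0.1355, 0.2643]
tool_rot: [-3.138, -0.002, 1.77]
contact_force: [0.4, 0.5, -0.1]
opening: 0.0918
grip_force: 0.0
```

Call:
{"fn": "jog_arm", "kwargs": {
  "plan": [
    [-0.5,0,0,0,1],
    [-1,0,0,0,1],
    [-1,0,0,0,1],
    [-1,0,0,0,1],
    [-1,0,0,0,1],
    [-1,0,0,0,1],
    [-1,0,0,0,1],
    [-1,0,0,0,1],
    [-1,0,0,0,1]
  ]
}}

```text
time: 20.95
tool_pos: [0.3985, -0.1363, 0.265]
tool_rot: [-3.141, -0.0, 1.771]
contact_force: [0.5, -0.3, -0.2]
opening: 0.0918
grip_force: 0.0
```

```bash
python3 - <<'E'
from h import *
t=cams.read_camera("top");s=cams.read_camera("side");cv2.imwrite("pics/top3.png",t)
a=cv2.resize(t[130:240,60:330],None,fx=2.7,fy=2.7,interpolation=2);b=cv2.resize(s[130:250,130:330],None,fx=2.4,fy=2.4,interpolation=2)
o=np.zeros((600,740,3),np.uint8);o[:a.shape[0],:a.shape[1]]=a[:,:740];o[300:300+b.shape[0],:b.shape[1]]=b
cv2.imwrite("pics/c3.png",o);print(readout.observe()["tool_pos"])
for c,r,f in weights(t):
    if r[0][1]<300: print(np.round(r[0],1),f,np.round(r[1],1),[np.round(x,3) for x in wpose(r,.129+.024)],[np.round(x,3) for x in wpose(r,.161+.024)])
E
```

```text
[ 0.39841227 -0.13634976  0.26507314]
[278.2 182.9] 0.35 [17. 45.] [array([ 0.559, -0.138]), np.float64(101.228), array([0.134, 0.051])] [array([ 0.557, -0.136]), np.float64(101.228), array([0.131, 0.05 ])]
[244.5 118.9] 0.33 [17.  39.8] [array([ 0.749, -0.034]), np.float64(104.955), array([0.119, 0.051])] [array([ 0.744, -0.035]), np.float64(104.955), array([0.117, 0.05 ])]
[49.  86.2] 0.41 [17.4 29.4] [array([0.839, 0.552]), np.float64(151.299), array([0.088, 0.052])] [array([0.832, 0.539]), np.float64(151.299), array([0.086, 0.051])]
```

View pics/c3.png

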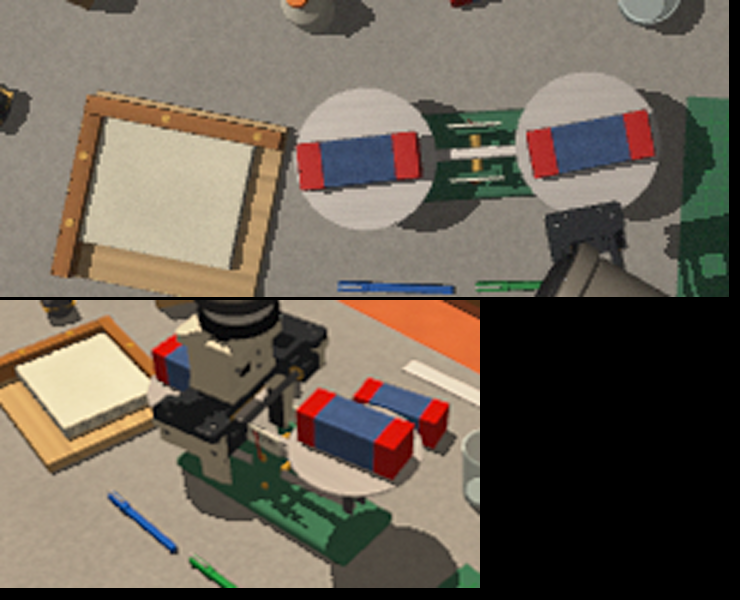

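Both weights are squarely on their plates. I'll compare rim heights in the side view to see which side dropped.

```bash
python3 - <<'E'
from h import *
ims={"start":cv2.imread("pics/side0.png"),"leftloaded":cv2.imread("pics/side2.png"),"now":cams.read_camera("side")}
cv2.imwrite("pics/side3.png",ims["now"])
for k,im in ims.items():
    h=cv2.cvtColor(im,cv2.COLOR_BGR2HSV)
    m=((h[...,1]<60)&(h[...,2]>125)).astype(np.uint8)*255
    print(k,[np.where(m[170:235,c])[0].max()+170 for c in(265,272,280,288)])
c=cams.calibration("side");T=np.linalg.inv(c["world_from_camera"])
for z in(.129,.145,.161):  # predicted lowest image row of the right rim
    a=np.linspace(0,6.28,400);P=np.c_[.559+.08*np.cos(a),-.135+.08*np.sin(a),0*a+z]
    q=(P@T[:3,:3].T+T[:3,3])@c["K"].T;q=q[:,:2]/q[:,2:]
    print(z,q[q[:,1].argmax()].round(1))
E
```

```text
start [np.int64(211), np.int64(213), np.int64(213), np.int64(215)]
leftloaded [np.int64(209), np.int64(211), np.int64(211), np.int64(216)]
now [np.int64(209), np.int64(210), np.int64(211), np.int64(215)]
0.129 [278.4 219.7]
0.145 [278.4 215.6]
0.161 [278.5 211.5]
```

The right plate's rim is still at the raised height (row 211), so the left weight is the heavier one. I'll go back to it.

Call:
{"fn": "jog_arm", "kwargs": {
  "plan": [
    [0.3,0.5,0,0,1],
    [0.58,1,0,-0.05,1],
    [0.58,1,0,-0.05,1]
  ]
}}

```text
time: 21.4
tool_pos: [0.4463, -0.0526, 0.2651]
tool_rot: [3.14, -0.001, 1.694]
contact_force: [-0.2, -1.0, 0.2]
opening: 0.0917
grip_force: 0.0
```

Call:
{"fn": "jog_arm", "kwargs": {
  "plan": [
    [0.3,0.5,0,0,1],
    [0.58,1,0,0,1],
    [0.58,1,0,0,1]
  ]
}}

```text
time: 21.7
tool_pos: [0.4926, 0.0271, 0.2649]
tool_rot: [3.141, -0.001, 1.697]
contact_force: [0.6, 0.2, -0.6]
opening: 0.0916
grip_force: 0.0
```

Call:
{"fn": "jog_arm", "kwargs": {
  "plan": [
    [0.3,0.5,0,0,1],
    [0.58,1,0,0,1],
    [0.58,1,0,0,1],
    [0.58,1,0,0,1],
    [0.58,1,0,0,1]
  ]
}}

```text
time: 22.2
tool_pos: [0.537, 0.1024, 0.265]
tool_rot: [-3.141, 0.001, 1.692]
contact_force: [-0.2, -0.8, 0.1]
opening: 0.0919
grip_force: 0.0
```

Call:
{"fn": "jog_arm", "kwargs": {
  "plan": [
    [0,0.15,0,0,1],
    [0,0.15,0,0,1],
    [0,0.15,-0.2,0,1],
    [0,0.15,-0.4,0,1],
    [0,0.15,-0.4,0,1],
    [0,0.15,-0.4,0,1]
  ]
}}

```text
time: 22.8
tool_pos: [0.5375, 0.1154, 0.2336]
tool_rot: [3.141, 0.0, 1.692]
contact_force: [0.5, -0.6, 0.1]
opening: 0.0919
grip_force: 0.0
```

Call:
{"fn": "jog_arm", "kwargs": {
  "plan": [
    [0,0,-0.3,0,1],
    [0,0,-0.6,0,1],
    [0,0,-0.85,0,1],
    [0,0,-1,0,1],
    [0,0,-1,0,1],
    [0,0,-1,0,1]
  ]
}}

```text
time: 23.4
tool_pos: [0.5382, 0.1156, 0.1542]
tool_rot: [3.14, 0.0, 1.692]
contact_force: [-0.2, -0.8, 0.6]
opening: 0.0921
grip_force: 0.0
```

Call:
{"fn": "jog_arm", "kwargs": {
  "plan": [
    [0,0,0,0,-1],
    [0,0,0,0,-1],
    [0,0,0,0,-1],
    [0,0,0,0,-1],
    [0,0,0,0,-1],
    [0,0,0,0,-1],
    [0,0,0,0,-1]
  ],
  "squeeze": 25
}}

```text
time: 24.1
tool_pos: [0.5375, 0.1156, 0.1532]
tool_rot: [3.141, 0.0, 1.692]
contact_force: [0.8, 1.0, 0.5]
opening: 0.05
grip_force: 25.0
```

Call:
{"fn": "jog_arm", "kwargs": {
  "plan": [
    [0,0,0.08,0,-1],
    [0,0,0.16,0,-1],
    [0,0,0.24,0,-1],
    [0,0,0.32,0,-1],
    [0,0,0.4,0,-1],
    [0,0,0.5,0,-1],
    [0,0,0.6,0,-1],
    [0,0,0.8,0,-1],
    [0,0,1,0,-1],
    [0,0,1,0,-1],
    [0,0,1,0,-1]
  ]
}}

```text
time: 25.2
tool_pos: [0.5374, 0.1157, 0.233]
tool_rot: [3.141, -0.0, 1.692]
contact_force: [-0.4, 0.7, -2.4]
opening: 0.0497
grip_force: 25.0
```

The weight is lifted. I'll carry it over the jig to a stand-off of about 12 mm from both fences.

Call:
{"fn": "jog_arm", "kwargs": {
  "plan": [
    [0,0.2,0,0,-1],
    [0,0.6,0,-0.05,-1],
    [0,1,0,-0.1,-1],
    [0,1,0,-0.1,-1]
  ]
}}

```text
time: 25.6
tool_pos: [0.5365, 0.1998, 0.2319]
tool_rot: [-3.14, -0.002, 1.537]
contact_force: [0.9, -0.2, -2.3]
opening: 0.0496
grip_force: 25.0
```

Call:
{"fn": "jog_arm", "kwargs": {
  "plan": [
    [0,0.4,0,-0.05,-1],
    [0,0.8,0,-0.09,-1],
    [0,1,0,-0.09,-1]
  ]
}}

```text
time: 25.9
tool_pos: [0.5367, 0.2781, 0.2321]
tool_rot: [-3.14, 0.0, 1.395]
contact_force: [0.1, -0.3, -3.2]
opening: 0.05
grip_force: 25.0
```

Call:
{"fn": "jog_arm", "kwargs": {
  "plan": [
    [0,0.4,0,0,-1],
    [0,0.8,0,0,-1],
    [0,1,0,0,-1],
    [0,1,0,0,-1],
    [0,1,0,0,-1],
    [0,1,0,0,-1]
  ]
}}

```text
time: 26.5
tool_pos: [0.5377, 0.3543, 0.233]
tool_rot: [-3.142, 0.001, 1.393]
contact_force: [-0.2, -0.5, -3.2]
opening: 0.05
grip_force: 25.0
```

Call:
{"fn": "jog_arm", "kwargs": {
  "plan": [
    [0,0.1,-0.3,0,-1],
    [0,0.1,-0.6,0,-1],
    [0,0.1,-0.8,0,-1],
    [0,0.1,-1,0,-1],
    [0,0.1,-1,0,-1],
    [0,0.1,-1,0,-1]
  ]
}}

```text
time: 27.1
tool_pos: [0.5379, 0.3628, 0.1537]
tool_rot: [3.141, 0.0, 1.393]
contact_force: [-0.1, 0.5, -1.9]
opening: 0.0498
grip_force: 25.0
```

```bash
python3 - <<'E'
from h import *
t=cams.read_camera("top");s=cams.read_camera("side")
a=cv2.resize(t[130:270,60:200],None,fx=2.8,fy=2.8,interpolation=2);b=cv2.resize(s[80:220,90:230],None,fx=2.8,fy=2.8,interpolation=2)
cv2.imwrite("pics/c4.png",np.hstack([a,b]));print(readout.observe()["tool_pos"],readout.observe()["tool_rot"])
E
```

```text
[0.53831163 0.36342277 0.15457786] [ 3.13968964e+00 -1.28470776e-03  1.39318155e+00]
```

View pics/c4.png

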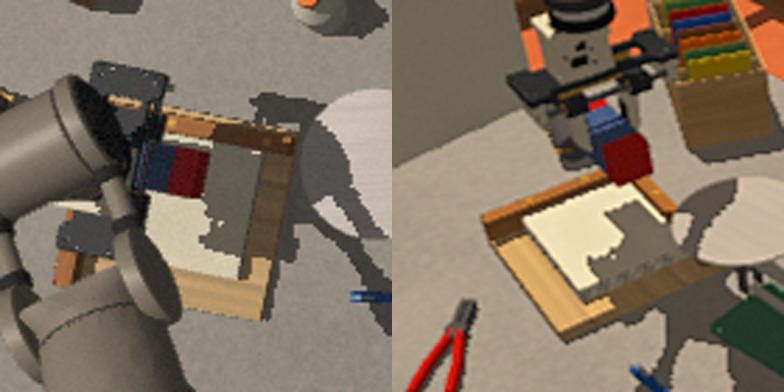

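It hangs parallel to the fences over the card. I'll lower it.

Call:
{"fn": "jog_arm", "kwargs": {
  "plan": [
    [0,0,-0.3,0,-1],
    [0,0,-0.55,0,-1],
    [0,0,-0.75,0,-1],
    [0,0,-0.9,0,-1],
    [0,0,-1,0,-1],
    [0,0,-1,0,-1],
    [0,0,-1,0,-1]
  ]
}}

```text
time: 27.9
tool_pos: [0.538, 0.3639, 0.0739]
tool_rot: [3.14, -0.001, 1.394]
contact_force: [-0.2, -0.5, -2.2]
opening: 0.0501
grip_force: 25.0
```

Call:
{"fn": "jog_arm", "kwargs": {
  "plan": [
    [0,0,-0.03,0,-1],
    [0,0,-0.06,0,-1],
    [0,0,-0.08,0,-1],
    [0,0,-0.1,0,-1],
    [0,0,-0.1,0,-1],
    [0,0,-0.1,0,-1]
  ]
}}

```text
time: 28.5
tool_pos: [0.5375, 0.3637, 0.0651]
tool_rot: [3.142, 0.0, 1.394]
contact_force: [-0.1, 0.2, -2.0]
opening: 0.0496
grip_force: 25.0
```

Call:
{"fn": "jog_arm", "kwargs": {
  "plan": [
    [0,0,-0.015,0,-1],
    [0.005,0.025,-0.015,0,-1],
    [0.01,0.05,-0.015,0,-1],
    [0.014,0.075,-0.015,0,-1],
    [0.018,0.1,-0.015,0,-1],
    [0.018,0.1,-0.015,0,-1],
    [0.018,0.1,-0.015,0,-1]
  ]
}}

```text
time: 29.2
tool_pos: [0.5389, 0.3717, 0.0639]
tool_rot: [3.142, 0.0, 1.394]
contact_force: [0.6, 0.0, -2.9]
opening: 0.0496
grip_force: 25.0
```

Call:
{"fn": "jog_arm", "kwargs": {
  "plan": [
    [0.002,0.012,0,0,-1],
    [0.005,0.025,0,0,-1],
    [0.005,0.025,0,0,-1],
    [0.005,0.025,0,0,-1]
  ]
}}

```text
time: 29.6
tool_pos: [0.5394, 0.3736, 0.0639]
tool_rot: [3.142, 0.0, 1.394]
contact_force: [-0.2, -0.5, -2.9]
opening: 0.0495
grip_force: 25.0
```

Call:
{"fn": "jog_arm", "kwargs": {
  "plan": [
    [0.002,0.012,0,0,-1],
    [0.002,0.012,0,0,-1],
    [0.002,0.012,0,0,-1]
  ]
}}

```text
time: 29.9
tool_pos: [0.5395, 0.3746, 0.0639]
tool_rot: [3.141, 0.0, 1.394]
contact_force: [0.3, 0.6, -3.4]
opening: 0.0499
grip_force: 25.0
```

Call:
{"fn": "jog_arm", "kwargs": {
  "plan": [
    [0.002,0.012,0,0,-1],
    [0.002,0.012,0,0,-1],
    [0.002,0.012,0,0,-1]
  ]
}}

```text
time: 30.2
tool_pos: [0.5397, 0.3756, 0.064]
tool_rot: [3.141, -0.0, 1.394]
contact_force: [0.4, -0.9, -3.2]
opening: 0.0497
grip_force: 25.0
```

Call:
{"fn": "jog_arm", "kwargs": {
  "plan": [
    [0.002,0.012,0,0,-1],
    [0.002,0.012,0,0,-1],
    [0.002,0.012,0,0,-1]
  ]
}}

```text
time: 30.5
tool_pos: [0.5397, 0.3761, 0.064]
tool_rot: [-3.141, 0.001, 1.394]
contact_force: [-0.7, -3.1, -1.0]
opening: 0.0498
grip_force: 25.0
```

Call:
{"fn": "jog_arm", "kwargs": {
  "plan": [
    [0.002,0.012,0,0,-1],
    [0.002,0.012,0,0,-1],
    [0.002,0.012,0,0,-1]
  ]
}}

```text
time: 30.8
tool_pos: [0.5397, 0.3761, 0.064]
tool_rot: [-3.141, 0.002, 1.393]
contact_force: [-1.3, -7.9, 0.6]
opening: 0.05
grip_force: 25.0
```

The end is against the short fence. I'll ease back slightly and move to the long fence.

Call:
{"fn": "jog_arm", "kwargs": {
  "plan": [
    [-0.004,-0.024,0,0,-1],
    [0.03,-0.03,0,0,-1],
    [0.06,-0.035,0,0,-1],
    [0.08,-0.039,0,0,-1],
    [0.1,-0.042,0,0,-1],
    [0.12,-0.046,0,0,-1],
    [0.12,-0.046,0,0,-1],
    [0.12,-0.046,0,0,-1]
  ]
}}

```text
time: 31.6
tool_pos: [0.5496, 0.3738, 0.0639]
tool_rot: [3.142, -0.0, 1.394]
contact_force: [0.0, -0.6, -3.6]
opening: 0.05
grip_force: 25.0
```

Call:
{"fn": "jog_arm", "kwargs": {
  "plan": [
    [0.012,-0.002,0,0,-1],
    [0.025,-0.004,0,0,-1],
    [0.025,-0.004,0,0,-1]
  ]
}}

```text
time: 31.9
tool_pos: [0.5518, 0.3734, 0.064]
tool_rot: [3.141, -0.0, 1.394]
contact_force: [0.2, -0.3, -3.1]
opening: 0.0499
grip_force: 25.0
```

Call:
{"fn": "jog_arm", "kwargs": {
  "plan": [
    [0.012,-0.002,0,0,-1],
    [0.012,-0.002,0,0,-1],
    [0.012,-0.002,0,0,-1]
  ]
}}

```text
time: 32.2
tool_pos: [0.5526, 0.3733, 0.0639]
tool_rot: [3.141, -0.0, 1.394]
contact_force: [-0.4, 0.4, -2.9]
opening: 0.0497
grip_force: 25.0
```

Call:
{"fn": "jog_arm", "kwargs": {
  "plan": [
    [0.012,-0.002,0,0,-1],
    [0.012,-0.002,0,0,-1],
    [0.012,-0.002,0,0,-1]
  ]
}}

```text
time: 32.5
tool_pos: [0.553, 0.3733, 0.0639]
tool_rot: [-3.141, 0.0, 1.394]
contact_force: [-3.0, 1.4, -2.8]
opening: 0.0499
grip_force: 25.0
```

Call:
{"fn": "jog_arm", "kwargs": {
  "plan": [
    [0.012,-0.002,0,0,-1],
    [0.012,-0.002,0,0,-1],
    [0.012,-0.002,0,0,-1]
  ]
}}

```text
time: 32.8
tool_pos: [0.5532, 0.3733, 0.0638]
tool_rot: [-3.139, 0.0, 1.394]
contact_force: [-6.3, 1.7, -0.6]
opening: 0.0498
grip_force: 25.0
```

Snug against both fences. I'll ease off a touch, set it down and release.

Call:
{"fn": "jog_arm", "kwargs": {
  "plan": [
    [-0.014,0.004,0,0,-1],
    [-0.014,0.004,-0.01,0,-1],
    [-0.014,0.004,-0.015,0,-1],
    [-0.014,0.004,-0.015,0,-1]
  ]
}}

```text
time: 33.2
tool_pos: [0.5531, 0.3733, 0.0627]
tool_rot: [-3.141, 0.0, 1.394]
contact_force: [-4.4, 0.9, -1.3]
opening: 0.0495
grip_force: 25.0
```

Call:
{"fn": "jog_arm", "kwargs": {
  "plan": [
    [0,0,-0.01,0,-1],
    [0,0,-0.01,0,-1],
    [0,0,-0.01,0,-1]
  ]
}}

```text
time: 33.5
tool_pos: [0.5531, 0.3733, 0.0625]
tool_rot: [-3.141, -0.0, 1.394]
contact_force: [-5.2, -0.1, 3.1]
opening: 0.0499
grip_force: 25.0
```

Call:
{"fn": "jog_arm", "kwargs": {
  "plan": [
    [0,0,0,0,0.3],
    [0,0,0,0,0.4],
    [0,0,0,0,0.6],
    [0,0,0,0,0.8],
    [0,0,0,0,0.8]
  ]
}}

```text
time: 34.0
tool_pos: [0.5536, 0.3733, 0.062]
tool_rot: [3.141, -0.0, 1.394]
contact_force: [0.7, 0.5, 0.0]
opening: 0.0812
grip_force: 0.0
```

Call:
{"fn": "jog_arm", "kwargs": {
  "plan": [
    [0,0,0.15,0,0.8],
    [0,0,0.5,0,0.8],
    [0,0,1,0,0.8],
    [0,0,1,0,0.8]
  ]
}}

```text
time: 34.4
tool_pos: [0.5564, 0.375, 0.1494]
tool_rot: [3.132, -0.007, 1.394]
contact_force: [0.2, 0.1, 0.1]
opening: 0.0824
grip_force: 0.0
```

Call:
{"fn": "jog_arm", "kwargs": {
  "plan": [
    [0,0,0.5,0,1],
    [0,0,1,0,1],
    [0,0,1,0,1]
  ]
}}

```text
time: 34.7
tool_pos: [0.5557, 0.3746, 0.2294]
tool_rot: [3.132, -0.008, 1.394]
contact_force: [-0.4, -0.5, 1.1]
opening: 0.0911
grip_force: 0.0
```

Call:
{"fn": "jog_arm", "kwargs": {
  "plan": [
    [-0.5,0,0,0,1],
    [-1,0,0,0,1]
  ]
}}

```text
time: 34.9
tool_pos: [0.4727, 0.3728, 0.2213]
tool_rot: [-3.141, 0.0, 1.392]
contact_force: [0.5, 1.6, 0.7]
opening: 0.0919
grip_force: 0.0
```

Call:
{"fn": "jog_arm", "kwargs": {
  "plan": [
    [-0.5,0.5,0,0,1],
    [-1,0.5,0,0,1]
  ]
}}

```text
time: 35.1
tool_pos: [0.3923, 0.4151, 0.2217]
tool_rot: [3.141, -0.002, 1.394]
contact_force: [-0.3, 0.7, 0.5]
opening: 0.0916
grip_force: 0.0
```

Call:
{"fn": "jog_arm", "kwargs": {
  "plan": [
    [-0.5,0.5,0,0,1],
    [-1,0.5,0,0,1],
    [-1,0.5,0,0,1],
    [-1,0.5,0,0,1],
    [-1,0.5,0,0,1]
  ]
}}

```text
time: 35.6
tool_pos: [0.3143, 0.4531, 0.222]
tool_rot: [3.141, -0.0, 1.393]
contact_force: [0.2, 0.3, 0.3]
opening: 0.0917
grip_force: 0.0
```

```bash
python3 - <<'E'
from h import *
t=cams.read_camera("top");s=cams.read_camera("side");cv2.imwrite("pics/top5.png",t)
a=cv2.resize(t[150:250,65:165],None,fx=4,fy=4,interpolation=2);b=cv2.resize(s[110:230,110:310],None,fx=2,fy=400/120,interpolation=2)
cv2.imwrite("pics/c5.png",np.hstack([a,b]))
for c,r,f in weights(t):
    if r[0][1]<300: print(np.round(r[0],1),f,[np.round(x,4) for x in wpose(r,.062)],[np.round(x,3) for x in wpose(r,.153)])
E
```

```text
[277.6 183.3] 0.34 [array([ 0.5609, -0.1413]), np.float64(101.4091), array([0.1396, 0.0525])] [array([ 0.558, -0.136]), np.float64(101.409), array([0.132, 0.05 ])]
[244.5 118.9] 0.32 [array([ 0.7645, -0.0336]), np.float64(104.9551), array([0.1266, 0.0543])] [array([ 0.749, -0.034]), np.float64(104.955), array([0.119, 0.051])]
[49.1 86.1] 0.44 [array([0.8604, 0.5887]), np.float64(150.7968), array([0.0926, 0.056 ])] [array([0.84 , 0.552]), np.float64(150.797), array([0.087, 0.053])]
```

View pics/c5.png

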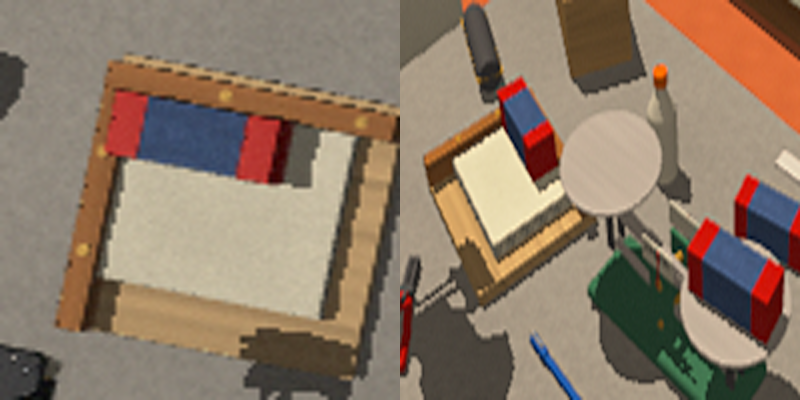

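The picture shows the heavier weight in the corner, flush with both fences and parallel. The lighter one is on the lowered right plate, and nothing else has moved. Handing in.

```bash
python3 -c "
from cell import ticket
print(ticket.hand_in())"
```

```text
the job is handed in; nothing more can be done
None
```

I handed the job in at about 36 s of the 72 s allowed: the heavier weight, from the left plate, lies flat in the jig corner against both fences, and the lighter one is still on the right plate. The hand-in call gave no score, so the result rests on my own pictures and contact readings.

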